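Charged battery packs from the charging row to the carrying rack, same order

ROBOT

A 6-joint arm with a two-finger parallel gripper is mounted at the origin on the work surface. World frame = base frame: x ahead of the robot, y to its left, z up, the work surface at z = 0. Lengths are in mm, angles in rad, forces in N, time in s.
With the tool pointing down it reaches from about 350 to 875 mm from the base axis. Payload 4.2 kg.
Tool frame: the origin (TCP) lies midway between the tips of the shut fingers; the grasp point (between the pads) lies arm.grip_depth behind it (arm.grip_depth is the distance from the TCP to the grasp point, in mm); z points along the fingers, y is the direction in which the jaws open and shut (so a half turn about z gives the same grasp; the last joint's range is limited). The gripper opens to 85 mm and grips with 20 to 120 N. Pads are 22 mm wide; open, the fingers measure 114 mm over their backs; the gripper's body (76 mm by 85 mm) begins 54 mm behind the grasp point. The pads swing forward as they close: fully open they stand 13 mm farther back than shut.
Start: joints at [1.435, 0.385, 0.008, 0, -1.194, -0.259], TCP at [240.356, 576.912, 231.312] pointing down, gripper open.
Joint ranges: [-3.14, 3.14], [-1.21, 2.06], [-1.07, 1.41], [-3.16, 2.05], [-2.99, -0.16], [-3.1, 3.1]. Speed limits (rad/s): [2.79, 2.79, 3.14, 3.14, 3.14, 3.14].

INTERFACE

Orientations are given as a unit quaternion [x, y, z, w].
In Python, from bench import arm gives the robot as it stands.
- The arm moves only by the tool play_rows, never from a script. Its argument "motion" is one flat list of numbers, 7 for each row, row after row: the opening in per cent of the stroke, from 0 (shut) to 100 (fully open), then the shift along the world's x, y, z in cm, then the turn, a rotation vector about the world's x, y, z in degrees. A call has 1 to 5 rows; each row is the pose to reach, as a shift and turn from the pose commanded when the call began; what a row does not reach only later rows make up. A row lasts 1/8 s, in which the tool goes at most 62.5 mm and 10.7 degrees, less where a joint would pass 70% of its speed; a pose out of reach is approached as far as the arm can. A call with a gripper value outside its range is refused whole. The fingers move at their own pace and stop on an object; the grip force is fixed at half the most. Time passes only in rows, so rows that repeat a pose let the fingers close. It gives the time, the measured TCP pose, the force and the opening at its end, in the units of the state.
- arm.read_state(): the state, without advancing time (a new reading comes with each control period).
- arm.get_image(name): name is "scene" or "side" or "wrist"; returns (picture, depth): 384x512x3 uint8, red, green, blue; 384x512 float32, mm along the optical axis (not along the pixel's ray), 0 where there is no reading.
- arm.camera_info(name): a dict with "fovy" (degrees; the focal length in pixels is half the picture's height over the tangent of half this angle, whatever the lens; pixels are square), "cx", "cy" (the principal point, pixels), "R" (3x3) and "t" (3): a world point X has camera coordinates R X + t. Camera axes: x right, y down, z forward; pixel columns grow to the right and rows downward; lengths in mm; the calibration is good to about 2 mm. The wrist camera is an equidistant fisheye: a pixel r from the principal point sees the ray r / f radians off the axis. A picture is of the moment at which its call begins: read the wrist's pose just before it. camera_info takes no time and is no camera call; for the wrist camera it gives the pose at the moment of the call.
- arm.job_done(): hands the job in, once; it reports no verdict.
Trained networks look in the newest picture that a camera, given by its name, has taken for a name from the list of things; names that differ only in an ending like _2 or _b are one class to them, and where a whole thing is asked for, a point or a joint stands for the part that bears it (a point fixed in the world has none). Each returns a list of dicts, best first, with "confidence" (0 to 1); they miss things now and then, are a little off and sometimes report something else, mostly with a low value. They report only what shows in the picture. A call takes as long as a camera call. They do not tell look-alikes from the thing itself.
- arm.outline_of(thing, camera): "mask" (384x512 bool, what is visible of it) and "extent" ([left, top, width, height] in pixels, round what is visible of it).
- arm.place_of(thing, camera): "uv" ([column, row] in pixels: a listed point, or the origin of a listed thing).
The state is a dict: "clock": time; "joints": joint angles; "joint_vel": joint speeds; "joint_efforts": joint torques, N m; "position": TCP position; "ee_rot": TCP orientation; "contact_force": force on the tool from outside, world axes, zero at the start; "wrist_torque": the same for the moment, N m; "gripper_width": finger opening in mm.
Only numpy, scipy, OpenCV 4.12 (cv2) and the standard library are available. Lean on these libraries where they do the work, as an engineer would, in place of code of your own. Each camera call takes 0.05 s, during which the arm holds its last target.

TASK

The four battery packs are charged: take each one out of its charger and stand it upright in the aluminium carrying rack, one pack to a bay, so that they stand in the rack in the same left-to-right order as on the chargers (the leftmost charger's pack in the leftmost bay, and so on; left and right as seen from the robot). Set each pack down on the floor of its bay, do not drop it, and leave the opened instrument at the side where it lies.

Things in the scene. Friction and masses are not known exactly. Their poses are not given: they have to be found in the camera images.
- pack_slim: Slim battery pack: flat grey block with a black band near its top, 24 mm (x) x 54 mm (y) x 88 mm high, about 0.17 kg. Stands upright in its charger, axes along the charger's, lowest 28 mm in the pocket. Origin: centre of underside; z up. Grip it across its 24 mm thickness (x), near the top.
- pack_thick: Thick battery pack: like the slim one but 42 mm (x) x 54 mm (y) x 96 mm high, about 0.34 kg. Stands upright in its charger, axes along the charger's, lowest 28 mm in the pocket. Origin: centre of underside; z up. Grip it across its 42 mm thickness (x), near the top.
- pack_round: Round stick battery pack: grey cylinder with a black band near its top, 38 mm diameter x 106 mm high, about 0.21 kg. Stands upright in its charger, axes along the charger's, lowest 28 mm in the pocket. Origin: centre of underside; z up. 
- pack_twin: Twin-barrel battery pack: two grey upright barrels of 30 mm diameter side by side along y, joined into one rigid body, 30 mm (x) x 58 mm (y) x 80 mm high, with flat sides between the barrels, about 0.15 kg. Stands upright in its charger, axes along the charger's, lowest 28 mm in the pocket. Origin: centre of underside; z up. Grip it across its 30 mm thickness (x), near the top.
- charger_slim: Fixed charger that holds the slim pack at the start: black block 84 (x) x 86 (y) x 40 mm high on a 16 mm high rail; back rest at its +x edge to 56 mm. Pocket 28 mm deep, 3 mm clear of the pack all round. The four stand in a row along y, 90 mm apart. Origin: centre of underside; z up, +y to the left seen from the robot.
- charger_thick: Fixed charger that holds the thick pack at the start: black block 84 (x) x 86 (y) x 40 mm high on a 16 mm high rail; back rest at its +x edge to 56 mm. Pocket 28 mm deep, 3 mm clear of the pack all round. The four stand in a row along y, 90 mm apart. Origin: centre of underside; z up, +y to the left seen from the robot.
- charger_round: Fixed charger that holds the round pack at the start: black block 84 (x) x 86 (y) x 40 mm high on a 16 mm high rail; back rest at its +x edge to 56 mm. Pocket 28 mm deep, 3 mm clear of the pack all round. The four stand in a row along y, 90 mm apart. Origin: centre of underside; z up, +y to the left seen from the robot.
- charger_twin: Fixed charger that holds the twin-barrel pack at the start: black block 84 (x) x 86 (y) x 40 mm high on a 16 mm high rail; back rest at its +x edge to 56 mm. Pocket 28 mm deep, 3 mm clear of the pack all round. The four stand in a row along y, 90 mm apart. Origin: centre of underside; z up, +y to the left seen from the robot.
- rack: Fixed aluminium tray, empty: four bays along its y, centres at y = +135 (leftmost seen from the robot), +45, -45, -135 mm, x = 0. Bay inside 66 (x) x 84 mm (y); bay floor 6 mm above underside; walls to 32 mm, rims to 35 mm. End handles, 420 mm overall. Nearer or farther than the charger row, own turn (both under 9 degrees). Origin: centre of underside; z up, x away from the robot.
- instrument: Bystander: opened lower shell of a rugged handheld instrument, black, 215 mm (x) x 145 mm (y) x 48 mm high, about 0.85 kg, lying loose on the bench to the robot's right. Origin: centre of its underside. Not to be moved.
There are look-alikes about, which are no part of the job. What is shaped like the pack_round but brown is not meant. What is shaped like the pack_thick but yellow is not meant.

How it is judged:
By the outcome, as a careful person would: the job done as asked, in the order asked, and still so for the second after the job is handed in, with the robot touching nothing.
It also fails if it takes over 88 s, if anything falls off the work surface, if the arm or the gripper's body presses on something with over 40 N, if the wrist force passes 120 N, or if a joint passes its speed limit or range.

## Working session

There is one attempt and no reset: what is moved stays moved. The work goes in short steps, Python scripts to look and compute and a tool call to move; the robot and the scene stay as the last step left them, time stands still between calls to the robot, and variables do not carry over. Pictures are saved under pics/ and viewed, and the job is handed in when it is done.

Besides the shell and the picture viewer there is one more tool, called in YAML: its name, and indented under it one key for each argument. play_rows: Moves the arm, as the interface text tells. Its arguments: {"type":"object","properties":{"motion":{"type":"array","items":{"type":"number"}}},"required":["motion"]}

```bash
ls; mkdir -p pics
python3 - <<'E'
from bench import arm
import cv2
print(arm.read_state(), arm.grip_depth)
for n in ["scene","side"]:
    p,d=arm.get_image(n); cv2.imwrite(f"pics/{n}0.png",p[:,:,::-1]); 
    import numpy as np; np.save(f"{n}0.npy",d); print(n,arm.camera_info(n))
E
```

```text
pics
{'clock': 0.0, 'joints': array([ 1.43458797e+00,  3.85533065e-01,  6.63836827e-03, -4.96183240e-04,
       -1.19399175e+00, -2.58582331e-01]), 'joint_vel': array([-1.10452248e-03,  9.52049536e-06,  1.09537461e-04, -1.17667559e-04,
        1.13759782e-03, -1.69604184e-03]), 'joint_efforts': array([ 5.79443804e-04, -3.92290199e+01,  1.88399005e+01,  4.18610618e+00,
       -4.66976126e-03, -5.39028491e-06]), 'position': array([240.153939  , 576.39294585, 230.24108468]), 'ee_rot': array([ 9.80562203e-01, -1.96205557e-01, -1.66255536e-04,  1.05720516e-03]), 'contact_force': array([-0.63078012,  0.83712029, -0.81674844]), 'wrist_torque': array([ 0.01826964, -0.03394856,  0.02612462]), 'gripper_width': 85.49225498540463} 18.700000000000003
scene {'fovy': 43.73697321759535, 'cx': 261.80062584475155, 'cy': 191.30317660709153, 'R': array([[-0.88810849,  0.4594559 ,  0.01279036],
       [ 0.2647445 ,  0.53409104, -0.80290542],
       [-0.37573084, -0.70968094, -0.59596921]]), 't': array([ 511.92953012,  -34.45859613, 1158.58784955])}
side {'fovy': 51.02375609636799, 'cx': 259.67925974106925, 'cy': 187.10635971006238, 'R': array([[-0.6687411 , -0.74347612, -0.00534795],
       [-0.52024392,  0.47306296, -0.71102581],
       [ 0.53116063, -0.47270994, -0.70314558]]), 't': array([231.38073005, 353.87881363, 526.78729736])}
```

View pics/scene0.png

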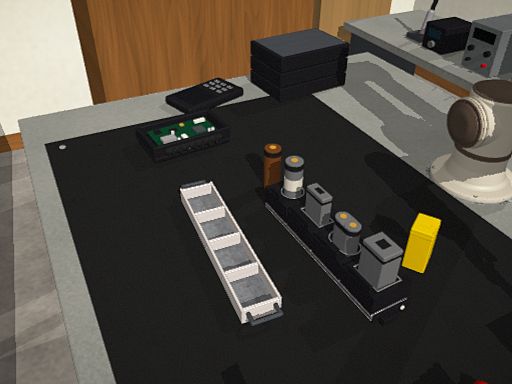

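View pics/side0.png

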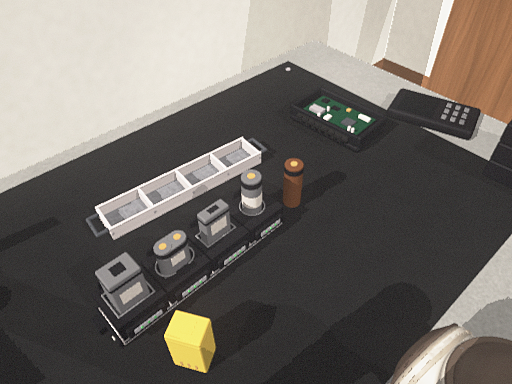

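```bash
cat > h.py <<'E'
from bench import arm
import numpy as np, cv2
def K(info): 
    f=192/np.tan(np.radians(info['fovy'])/2); return f,info['cx'],info['cy']
def cloud(info,d):
    f,cx,cy=K(info); v,u=np.mgrid[0:384,0:512]
    P=np.stack([(u-cx)/f*d,(v-cy)/f*d,d],-1)
    return (P-info['t'])@info['R']
def proj(info,X):
    f,cx,cy=K(info); c=np.asarray(X)@info['R'].T+info['t']
    return np.stack([cx+f*c[...,0]/c[...,2],cy+f*c[...,1]/c[...,2]],-1)
E
python3 - <<'E'
from h import *
np.set_printoptions(precision=1,suppress=True)
for cam in ["scene","side"]:
    d=np.load(cam+"0.npy"); info=arm.camera_info(cam); W=cloud(info,d)
    print(cam, "table z", W[(d>0)][:,2].min(), np.median(W[(d>0)][:,2]))
    for t in ["pack_slim","pack_thick","pack_round","pack_twin","rack","instrument"]:
        for o in arm.outline_of(t,cam)[:3]:
            m=cv2.erode(o['mask'].astype(np.uint8),np.ones((2,2)))>0; q=W[m&(d>0)]
            zt=np.percentile(q[:,2],97); top=q[abs(q[:,2]-zt)<5]
            r=cv2.minAreaRect(top[:,:2].astype(np.float32)) if len(top)>3 else None
            print(t,round(o['confidence'],2),o['extent'],len(top),'ztop',zt,'c',np.median(top[:,:2],0),r)
E
```

```text
scene table z -774.3135434041897 -0.5296659518837448
pack_slim 0.87 [306.5, 180.8, 23.8, 44.1] 202 ztop 115.5187097097726 c [462.1  12.2] ((461.15106201171875, 9.733541488647461), (22.943702697753906, 51.74973678588867), 1.5458183288574219)
pack_thick 0.65 [354.4, 229.8, 48.4, 59.9] 526 ztop 123.96643190237212 c [456.2 191.5] ((454.9786376953125, 189.0886993408203), (40.52804946899414, 51.38991165161133), 1.9572596549987793)
pack_thick 0.59 [400.6, 214.6, 38.3, 58.7] 394 ztop 95.91639721082434 c [327.3 161.3] ((325.0417175292969, 159.80078125), (51.926368713378906, 38.46664810180664), 32.22883224487305)
pack_round 0.93 [263.8, 146.0, 16.5, 39.5] 110 ztop 105.41316991904193 c [ 459.  -179.6] ((457.5702819824219, -181.97238159179688), (31.47115135192871, 30.580524444580078), 41.917015075683594)
pack_twin 0.76 [331.2, 211.3, 29.6, 41.3] 311 ztop 108.02481539377429 c [458.5 100.4] ((457.52972412109375, 99.6828842163086), (52.90168380737305, 29.996957778930664), 88.60247802734375)
rack 0.84 [177.5, 180.6, 104.5, 145.3] 1134 ztop 33.343213889036136 c [644.2   3.1] ((639.3101196289062, -41.
[... 2025 characters left out ...]
1037 ztop 32.93346054161546 c [616.1 -25. ] ((635.3370971679688, -40.94462585449219), (365.7818298339844, 74.30616760253906), 86.27194213867188)
rack 0.48 [94.0, 251.6, 56.8, 63.3] 838 ztop 124.40718774956271 c [446.5 188.9] ((448.4534912109375, 187.61610412597656), (39.8758659362793, 53.295963287353516), 3.2058677673339844)
instrument 0.55 [290.3, 88.8, 96.2, 60.4] 637 ztop 47.8201259926391 c [ 535.4 -434.2] ((563.3284301757812, -460.6516418457031), (209.20791625976562, 126.00450134277344), 4.013412952423096)
instrument 0.3 [194.9, 201.4, 36.7, 44.2] 313 ztop 116.3747751200096 c [453.6  10.9] ((455.1368713378906, 9.069923400878906), (22.56388282775879, 51.75349044799805), 3.725557327270508)
```

play_rows:
  motion: [100, 4, -6, 1, 0, 0, -10, 100, 8, -12, 2, 0, 0, -20, 100, 12, -17, 3, 0, 0, -30, 100, 15, -22, 3, 0, 0, -40, 100, 17, -27, 3, 0, 0, -50]

```text
clock: 1.32
position: [407.5, 313.9, 261.7]
ee_rot: [0.804, -0.594, 0.0, -0.001]
contact_force: [0.7, 0.7, 0.5]
gripper_width: 85.3
```

play_rows:
  motion: [100, 2, -5, 0, 0, 0, -8, 100, 4, -10, 0, 0, 0, -15.4, 100, 4.2, -12, 0, 0, 0, -15.4, 100, 4.2, -12, 0, 0, 0, -15.4, 100, 4.2, -12, 0, 0, 0, -15.4]

```text
clock: 1.95
position: [448.3, 196.3, 261.3]
ee_rot: [0.72, -0.694, -0.0, -0.0]
contact_force: [0.4, 0.7, -0.9]
gripper_width: 85.3
```

Run:
```python
from h import *
np.set_printoptions(precision=3,suppress=True)
s=arm.read_state(); print(s['position'],s['ee_rot'],s['joints'],s['contact_force'])
i=arm.camera_info("wrist"); p,d=arm.get_image("wrist"); cv2.imwrite("pics/w1.png",p[:,:,::-1]); np.save("w1.npy",d)
print(i)
for t in ["pack_slim","pack_thick","pack_round","pack_twin","rack","charger_thick"]:
    for o in arm.outline_of(t,"wrist")[:3]: print(t,o['confidence'],o['extent'])
```

```text
[448.341 196.32  261.32 ] [ 0.72  -0.694 -0.    -0.   ] [ 0.745  0.129 -0.264 -0.    -1.177 -0.709] [ 0.357  0.731 -0.856]
{'fovy': 65.70646984690485, 'cx': 257.9002840526517, 'cy': 189.59770789657472, 'R': array([[-0.999, -0.036, -0.   ],
       [-0.035,  0.962,  0.27 ],
       [-0.009,  0.27 , -0.963]]), 't': array([ 455.23 , -216.077,  358.01 ])}
pack_slim 0.85 [240.8, 2.3, 29.0, 31.7]
pack_thick 0.93 [330.3, 115.9, 68.0, 54.1]
pack_thick 0.69 [236.1, 134.2, 40.9, 64.4]
pack_twin 0.85 [240.8, 50.2, 32.5, 57.3]
rack 0.76 [89.2, 1.2, 64.7, 137.6]
charger_thick 0.84 [215.3, 118.7, 80.2, 76.0]
```

View pics/w1.png

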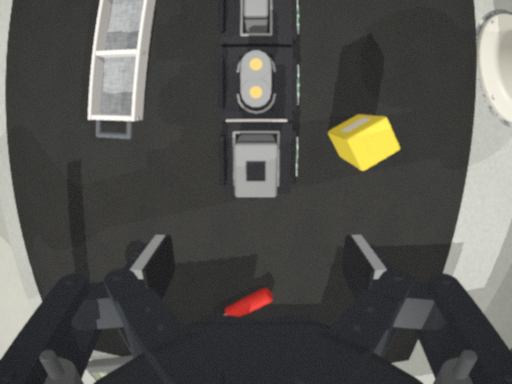

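```bash
cat >> h.py <<'E'
def wcloud(info,d):
    f,cx,cy=K(info); v,u=np.mgrid[0:384,0:512]
    a,b=u-cx,v-cy; r=np.hypot(a,b)+1e-9; th=r/f
    P=np.stack([np.tan(th)*a/r,np.tan(th)*b/r,np.ones_like(r)],-1)*d[...,None]
    return (P-info['t'])@info['R']
def tops(W,d,ztop,c,R=60,tol=4):
    m=(d>0)&(abs(W[...,2]-ztop)<tol)&(np.hypot(W[...,0]-c[0],W[...,1]-c[1])<R)
    q=W[m]; return q,cv2.minAreaRect(q[:,:2].astype(np.float32)) if len(q)>3 else None
E
python3 - <<'E'
from h import *
np.set_printoptions(precision=1,suppress=True)
for cam in ["wrist","scene","side"]:
    i=arm.camera_info(cam); d=np.load({"wrist":"w1.npy"}.get(cam,cam+"0.npy")); W=wcloud(i,d) if cam=="wrist" else cloud(i,d)
    print(cam,-i['R'].T@i['t'])
    for n,z,c in [("thick",124,(452,188)),("twin",108,(455,99)),("slim",116,(457,9)),("round",134,(460,-81)),("yellow",96,(322,158))]:
        q,r=tops(W,d,z,c,45)
        if len(q)>20: print(n,len(q),np.median(q[:,2]),r, 'xr',np.percentile(q,[2,98],0)[:,:2].ravel())
    q,r=tops(W,d,34,(637,-41),230,3)
    print('rack',len(q),r)
E
```

```text
wrist [450.8 127.4 403. ]
thick 2281 123.0002210437944 ((451.3716125488281, 186.633056640625), (41.632057189941406, 53.135108947753906), 1.585653305053711) xr [431.6 161.  471.  212. ]
twin 1550 107.08266186907211 ((454.1745300292969, 97.10028839111328), (30.647947311401367, 57.97920608520508), 1.7966886758804321) xr [439.8  70.8 468.5 122.9]
slim 387 114.96414065902843 ((457.0945739746094, 25.87299156188965), (23.254728317260742, 17.077281951904297), 0.9396404027938843) xr [445.7  17.6 467.9  33.7]
yellow 1648 95.12478300584958 ((322.19036865234375, 156.57644653320312), (54.03095245361328, 41.92005157470703), 32.359466552734375) xr [295.9 131.3 349.9 182.2]
rack 1004 ((561.6744995117188, 60.795806884765625), (170.8699951171875, 238.65406799316406), 86.16675567626953)
scene [899.1 605.4 656.3]
thick 588 122.7486879267521 ((453.10833740234375, 187.12474060058594), (43.360660552978516, 55.02317428588867), 3.387402296066284) xr [433.4 162.6 473.5 213.4]
twin 324 106.56301327095582 ((456.6513977050781, 97.12416076660156), (32.523033142089844, 57.50446701049805), 8.80453872680664) xr [442
[... 841 characters left out ...]
97.6805419921875), (30.979578018188477, 57.26808547973633), 2.4576244354248047) xr [439.   71.6 467.9 124.3]
slim 343 114.92544655564781 ((456.6495666503906, 7.875057220458984), (25.084060668945312, 54.478546142578125), 2.1859700679779053) xr [444.5 -16.9 468.4  33.8]
round 260 133.21761601771192 ((459.6471862792969, -81.65765380859375), (37.04826736450195, 37.517391204833984), 34.85898971557617) xr [442.8 -98.4 476.6 -64.1]
yellow 1105 95.19795175314955 ((320.97064208984375, 157.51490783691406), (54.42365264892578, 42.482513427734375), 32.983848571777344) xr [292.6 132.3 347.4 183.2]
rack 820 ((540.925537109375, -35.1268310546875), (365.4696350097656, 266.97698974609375), 86.43695068359375)
```

Run:
```python
import cv2,numpy as np
s=cv2.imread("pics/scene0.png"); c=cv2.resize(s[130:300,250:450],None,fx=3.5,fy=3.5,interpolation=cv2.INTER_CUBIC); cv2.imwrite("pics/crop0.png",c)
from bench import arm; print(arm.read_state()['position'])
```

```text
[448.30111168 196.07055686 261.12529274]
```

View pics/crop0.png

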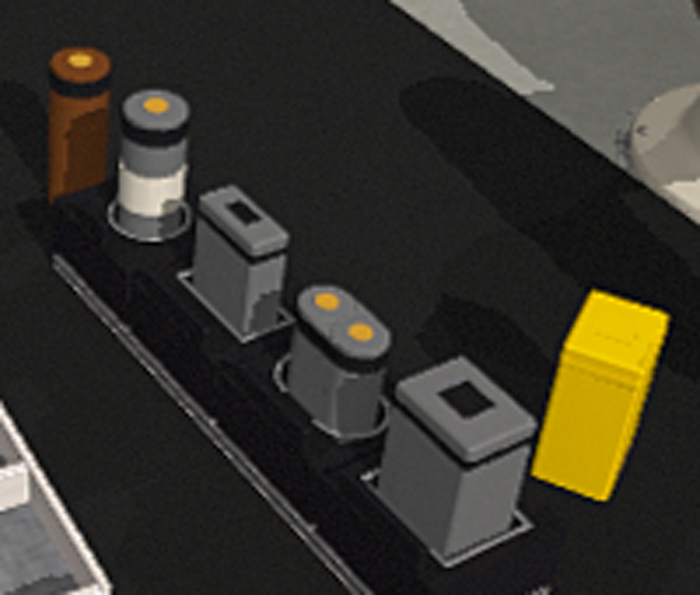

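play_rows:
  motion: [100, 0, 0, 0, 0, 0, 0, 100, 0, 0, -4, 0, 0, 0, 100, 0, 0, -8, 0, 0, 0, 100, 0, 0, -10, 0, 0, 0, 100, 0, 0, -10, 0, 0, 0]

```text
clock: 2.92
position: [447.7, 194.9, 159.8]
ee_rot: [0.719, -0.695, -0.0, 0.002]
contact_force: [-0.7, -1.2, -0.7]
gripper_width: 85.0
```

play_rows:
  motion: [100, 0.4, -0.8, 0, 0, 0, 0, 100, 0.4, -0.8, -2.5, 0, 0, 0, 100, 0.4, -0.8, -5, 0, 0, 0, 100, 0.4, -0.8, -7, 0, 0, 0, 100, 0.4, -0.8, -7, 0, 0, 0]

```text
clock: 3.55
position: [452.5, 187.0, 91.2]
ee_rot: [0.719, -0.695, -0.0, 0.001]
contact_force: [0.2, 0.5, 0.7]
gripper_width: 85.4
```

Run:
```python
from h import *
np.set_printoptions(precision=1,suppress=True)
s=arm.read_state(); print(s['position'],s['ee_rot'],s['contact_force'])
i=arm.camera_info("wrist"); p,d=arm.get_image("wrist"); cv2.imwrite("pics/w2.png",p[:,:,::-1])
W=wcloud(i,d)
for n,z,c in [("thick",124,(452,188)),("twin",108,(455,99)),("slim",116,(457,9)),("round",134,(460,-81))]:
        q,r=tops(W,d,z,c,45)
        if len(q)>20: print(n,len(q),np.median(q[:,2]),r, 'xr',np.percentile(q,[2,98],0)[:,:2].ravel())
```

```text
[452.5 187.   91.2] [ 0.7 -0.7 -0.   0. ] [0.2 0.5 0.7]
thick 10234 123.25982692835223 ((452.36279296875, 186.49539184570312), (87.26278686523438, 53.54536819458008), 2.0827770233154297) xr [410.2 160.7 495.1 209.5]
twin 8023 107.29674937958048 ((454.38592529296875, 98.19807434082031), (30.621984481811523, 56.57237243652344), 2.97922682762146) xr [440.4  72.3 468.5 123.3]
```

View pics/w2.png

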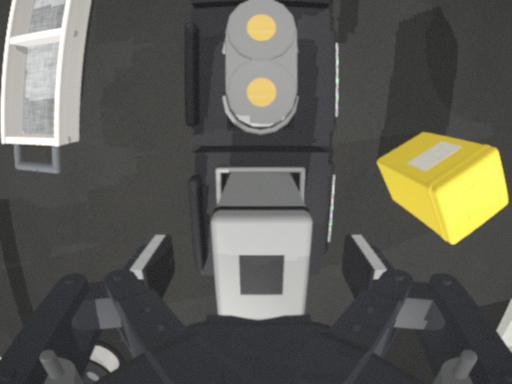

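play_rows:
  motion: [0, 0, 0, 0, 0, 0, 0, 0, 0, 0, 0, 0, 0, 0, 0, 0, 0, 0, 0, 0, 0, 0, 0, 0, 0, 0, 0, 0, 0, 0, 0, 0, 0, 0, 0]

```text
clock: 4.22
position: [452.6, 187.7, 92.2]
ee_rot: [0.719, -0.695, 0.0, -0.0]
contact_force: [-3.0, -0.5, 5.8]
gripper_width: 40.9
```

play_rows:
  motion: [0, 0, 0, 0, 0, 0, 0, 0, 0, 0, 0, 0, 0, 0, 0, 0, 0, 1, 0, 0, 0, 0, 0, 0, 3, 0, 0, 0, 0, 0, 0, 6, 0, 0, 0]

```text
clock: 4.85
position: [451.3, 186.8, 150.7]
ee_rot: [0.719, -0.695, -0.0, 0.002]
contact_force: [0.3, 0.6, -3.8]
gripper_width: 41.2
```

play_rows:
  motion: [0, 2, 0, 3, 0, 0, 0, 0, 6, -1, 5, 0, 0, 0, 0, 11, -4, 5, 0, 0, -3, 0, 15.5, -7, 5, 0, 0, -5.8, 0, 19.4, -9.3, 5, 0, 0, -5.8]

```text
clock: 5.48
position: [647.2, 93.1, 200.2]
ee_rot: [-0.683, 0.731, 0.001, -0.001]
contact_force: [0.1, 0.7, -3.4]
gripper_width: 41.6
```

play_rows:
  motion: [0, 0, 0, 0, 0, 0, 0, 0, 0, 0, 0, 0, 0, 0, 0, 0, 0, -3, 0, 0, 0, 0, 0, 0, -6, 0, 0, 0, 0, 0, 0, -6, 0, 0, 0]

```text
clock: 6.1
position: [643.4, 94.8, 138.6]
ee_rot: [-0.683, 0.73, 0.002, -0.003]
contact_force: [0.2, 0.4, -2.3]
gripper_width: 40.9
```

```bash
cat > look.py <<'E'
from h import *
import sys
np.set_printoptions(precision=1,suppress=True)
s=arm.read_state(); print(s['position'],s['contact_force'],s['clock'],s['gripper_width'])
R=np.array
from scipy.spatial.transform import Rotation as Ro
t=Ro.from_quat(s['ee_rot']).as_matrix(); print('jaw yaw',np.degrees(np.arctan2(t[1,1],t[0,1]))%180,'tilt',t[:,2])
i=arm.camera_info("wrist"); p,d=arm.get_image("wrist"); cv2.imwrite(f"pics/{sys.argv[1]}.png",p[:,:,::-1]); np.save(sys.argv[1]+".npy",d)
W=wcloud(i,d)
q,r=tops(W,d,34,(637,-41),230,3); 
m=(d>0)&(abs(W[...,2]-34)<3)&(W[...,0]>580)
q=W[m]; r=cv2.minAreaRect(q[:,:2].astype(np.float32)) if len(q) else None; print('rack',len(q),r)
# predicted bay outline
f,cx,cy=K(i)
E
python3 look.py w3
```

```text
[643.4  94.8 138.6] [ 0.2  0.4 -2.3] 6.1 40.9316803509163
jaw yaw 176.23446724225263 tilt [-0. -0. -1.]
rack 2887 ((641.755126953125, 19.097137451171875), (178.79754638671875, 74.49378204345703), 86.10636138916016)
```

View pics/w3.png

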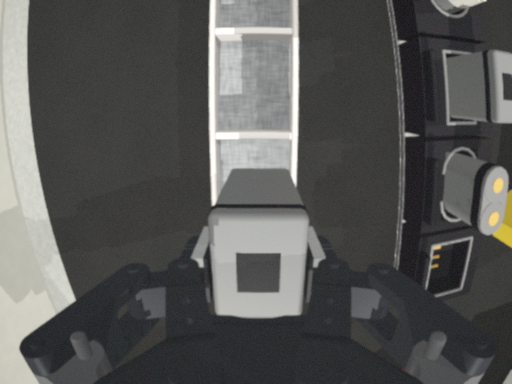

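play_rows:
  motion: [0, 0.2, 0, -2.5, 0, 0, 0, 0, 0.2, 0, -5, 0, 0, 0, 0, 0.2, 0, -6, 0, 0, 0, 0, 0.2, 0, -6.4, 0, 0, 0, 0, 0.2, 0, -6.4, 0, 0, 0]

```text
clock: 6.78
position: [649.1, 94.8, 78.4]
ee_rot: [-0.683, 0.73, -0.001, 0.001]
contact_force: [-0.2, -0.7, -3.6]
gripper_width: 41.0
```

play_rows:
  motion: [0, 0, 0, -0.1, 0, 0, 0, 0, 0, 0, -0.2, 0, 0, 0, 0, 0, 0, -0.3, 0, 0, 0, 0, 0, 0, -0.4, 0, 0, 0, 0, 0, 0, -0.4, 0, 0, 0]

```text
clock: 7.4
position: [648.4, 94.4, 73.1]
ee_rot: [-0.683, 0.73, 0.0, -0.0]
contact_force: [-0.8, -0.1, -3.8]
gripper_width: 41.1
```

play_rows:
  motion: [0, 0, 0, -0.1, 0, 0, 0, 0, 0, 0, -0.1, 0, 0, 0, 0, 0, 0, -0.2, 0, 0, 0, 0, 0, 0, -0.3, 0, 0, 0, 0, 0, 0, -0.3, 0, 0, 0]

```text
clock: 8.02
position: [648.5, 94.5, 70.4]
ee_rot: [-0.683, 0.73, -0.0, 0.0]
contact_force: [0.9, -0.2, -3.3]
gripper_width: 41.2
```

play_rows:
  motion: [0, 0, 0, -0.1, 0, 0, 0, 0, 0, 0, -0.1, 0, 0, 0, 0, 0, 0, -0.2, 0, 0, 0, 0, 0, 0, -0.2, 0, 0, 0]

```text
clock: 8.52
position: [648.5, 94.5, 70.2]
ee_rot: [-0.683, 0.73, -0.0, 0.0]
contact_force: [-5.6, -0.3, 9.0]
gripper_width: 40.9
```

play_rows:
  motion: [100, 0, 0, 0, 0, 0, 0, 100, 0, 0, 0, 0, 0, 0, 100, 0, 0, 0, 0, 0, 0, 100, 0, 0, 3, 0, 0, 0, 100, 0, 0, 8, 0, 0, 0]

```text
clock: 9.15
position: [647.3, 94.1, 146.6]
ee_rot: [-0.683, 0.73, 0.001, -0.002]
contact_force: [1.8, 0.1, 0.6]
gripper_width: 85.8
```

play_rows:
  motion: [100, -5, 0, 2, 0, 0, 0, 100, -10, 0, 2, 0, 0, 3, 100, -15, 0.2, 2, 0, 0, 5.8, 100, -19.4, 0.2, 2, 0, 0, 5.8, 100, -19.4, 0.2, 2, 0, 0, 5.8]

```text
clock: 9.78
position: [451.8, 96.0, 168.5]
ee_rot: [0.72, -0.694, -0.0, 0.0]
contact_force: [-0.5, -0.6, 0.4]
gripper_width: 85.3
```

```bash
python3 look.py w4
cat > packs.py <<'E'
from h import *
np.set_printoptions(precision=1,suppress=True)
for cam in ["scene","side"]:
    i=arm.camera_info(cam); p,d=arm.get_image(cam); cv2.imwrite(f"pics/{cam}_{arm.read_state()['clock']:.1f}.png",p[:,:,::-1]); W=cloud(i,d)
    for n,z,c in [("thick",102,(646,94)),("twin",86,(640,4)),("slim",94,(634,-86)),("round",112,(628,-176)),("twin0",108,(455,99)),("slim0",116,(457,9)),("round0",134,(460,-81))]:
        q,r=tops(W,d,z,c,45,5)
        if len(q)>20: print(cam,n,len(q),np.median(q[:,2]),np.array(r[0]),r[1:])
E
python3 packs.py; ls pics
```

```text
[451.8  96.  168.5] [-0.5 -0.6  0.4] 9.775 85.26721853859846
jaw yaw 2.063729389214757 tilt [-0.  0. -1.]
rack 2076 ((650.8436889648438, 149.2500762939453), (499.4764099121094, 75.75533294677734), 85.83609771728516)
scene thick 608 100.76418966774438 [649.2  94.7] ((56.07197189331055, 41.82960891723633), 86.59880065917969)
scene twin0 341 106.67787357182175 [455.9  97.7] ((32.191375732421875, 57.991615295410156), 2.873556613922119)
scene slim0 227 114.25134336944772 [460.2   7.4] ((24.16840934753418, 56.71687316894531), 0.5153656601905823)
scene round0 169 132.39203102792476 [462.7 -82.3] ((38.93621063232422, 36.340885162353516), 59.90909194946289)
side thick 461 100.65740114991173 [646.2  95. ] ((53.390777587890625, 42.47517395019531), 85.63662719726562)
side twin0 516 106.92562973783592 [453.8  98. ] ((31.99637794494629, 57.42463684082031), 3.311455488204956)
side slim0 356 114.92687042062974 [456.3   8.5] ((24.10940933227539, 53.25575256347656), 1.8366154432296753)
side round0 269 133.28346679766935 [460.  -81.5] ((35.971614837646484, 36.60498046875), 83.56246185302734)
crop0.png
scene0.png
scene_9.9.png
side0.png
side_9.9.png
w1.png
w2.png
w3.png
w4.png
```

play_rows:
  motion: [100, 0.2, 0.1, 0, 0, 0, 0, 100, 0.2, 0.1, -4, 0, 0, 0, 100, 0.2, 0.1, -7, 0, 0, 0, 100, 0.2, 0.1, -8.8, 0, 0, 0, 100, 0.2, 0.1, -8.8, 0, 0, 0]

```text
clock: 10.55
position: [456.3, 97.0, 78.6]
ee_rot: [0.719, -0.695, -0.0, 0.002]
contact_force: [0.3, 0.3, 0.4]
gripper_width: 85.9
```

play_rows:
  motion: [0, 0, 0, 0, 0, 0, 0, 0, 0, 0, 0, 0, 0, 0, 0, 0, 0, 0, 0, 0, 0, 0, 0, 0, 0, 0, 0, 0, 0, 0, 0, 0, 0, 0, 0]

```text
clock: 11.18
position: [456.7, 97.6, 81.0]
ee_rot: [0.719, -0.695, 0.0, -0.0]
contact_force: [-1.3, 0.2, 5.9]
gripper_width: 28.9
```

play_rows:
  motion: [0, 0, 0, 0, 0, 0, 0, 0, 0, 0, 0, 0, 0, 0]

```text
clock: 11.42
position: [456.7, 97.6, 80.9]
ee_rot: [0.719, -0.695, 0.0, -0.0]
contact_force: [-1.7, 0.2, 5.3]
gripper_width: 29.0
```

play_rows:
  motion: [0, 0, 0, 1, 0, 0, 0, 0, 0, 0, 3, 0, 0, 0, 0, 0, 0, 7, 0, 0, 0, 0, 0, 0, 10, 0, 0, 0, 0, 4, 0, 11, 0, 0, 0]

```text
clock: 12.05
position: [495.9, 97.7, 193.0]
ee_rot: [0.72, -0.694, 0.0, -0.002]
contact_force: [0.7, 1.3, -1.6]
gripper_width: 29.1
```

play_rows:
  motion: [0, 4.5, -2.5, 0, 0, 0, -2, 0, 9, -5, 0, 0, 0, -5.8, 0, 14.5, -9.3, 0, 0, 0, -5.8, 0, 14.5, -9.3, 0, 0, 0, -5.8, 0, 14.5, -9.3, -2, 0, 0, -5.8]

```text
clock: 12.68
position: [642.4, 3.9, 170.8]
ee_rot: [-0.683, 0.731, -0.001, 0.001]
contact_force: [-0.4, -0.5, -1.3]
gripper_width: 29.1
```

play_rows:
  motion: [0, 0, 0, -3, 0, 0, 0, 0, 0, 0, -6, 0, 0, 0, 0, 0, 0, -9, 0, 0, 0, 0, 0, 0, -9, 0, 0, 0, 0, 0, 0, -9, 0, 0, 0]

```text
clock: 13.3
position: [642.0, 4.8, 81.6]
ee_rot: [-0.683, 0.73, -0.001, 0.001]
contact_force: [0.7, 0.0, -1.1]
gripper_width: 29.1
```

```bash
python3 look.py w5
```

```text
[642.    4.8  81.6] [ 0.7  0.  -1.1] 13.3 29.056456869370646
jaw yaw 176.2272310493416 tilt [ 0. -0. -1.]
rack 4637 ((638.8492431640625, -21.523056030273438), (233.78770446777344, 74.27348327636719), 86.21736907958984)
```

View pics/w5.png

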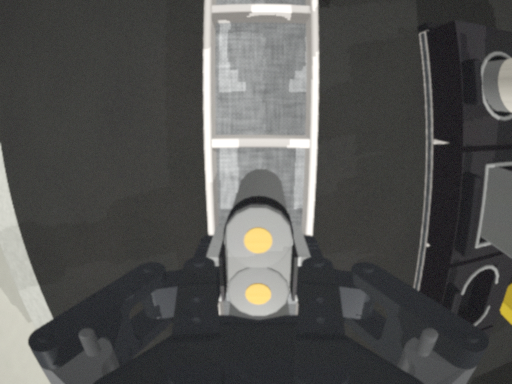

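play_rows:
  motion: [0, 0, 0, -1, 0, 0, 0, 0, 0, 0, -1.7, 0, 0, 0, 0, 0, 0, -1.9, 0, 0, 0, 0, 0, 0, -2.0, 0, 0, 0, 0, 0, 0, -2.0, 0, 0, 0]

```text
clock: 13.98
position: [641.5, 4.5, 60.2]
ee_rot: [-0.683, 0.73, -0.0, 0.0]
contact_force: [0.0, -0.9, -0.9]
gripper_width: 28.8
```

play_rows:
  motion: [0, 0, 0, -0.1, 0, 0, 0, 0, 0, 0, -0.1, 0, 0, 0, 0, 0, 0, -0.2, 0, 0, 0, 0, 0, 0, -0.2, 0, 0, 0]

```text
clock: 14.48
position: [641.5, 4.5, 59.1]
ee_rot: [-0.683, 0.73, -0.0, 0.0]
contact_force: [-2.3, 0.6, 3.2]
gripper_width: 28.6
```

play_rows:
  motion: [100, 0, 0, 0, 0, 0, 0, 100, 0, 0, 0, 0, 0, 0, 100, 0, 0, 0, 0, 0, 0, 100, 0, 0, 4, 0, 0, 0, 100, 0, 0, 10, 0, 0, 0]

```text
clock: 15.1
position: [640.1, 4.3, 156.9]
ee_rot: [-0.683, 0.73, 0.001, -0.002]
contact_force: [0.7, -0.2, 0.3]
gripper_width: 85.2
```

play_rows:
  motion: [100, -5, 0, 2, 0, 0, 0, 100, -10, 0, 2, 0, 0, 3, 100, -15, 0.3, 2, 0, 0, 5.8, 100, -18.4, 0.3, 2, 0, 0, 5.8, 100, -18.4, 0.3, 2, 0, 0, 5.8]

```text
clock: 15.72
position: [455.4, 7.3, 178.7]
ee_rot: [0.72, -0.694, -0.0, -0.0]
contact_force: [0.7, -0.2, 1.1]
gripper_width: 85.5
```

```bash
python3 look.py w6;python3 packs.py
```

```text
[455.4   7.3 178.7] [ 0.7 -0.2  1.1] 15.725 85.51744186562362
jaw yaw 2.026848993199394 tilt [ 0.  0. -1.]
rack 2520 ((638.08203125, -25.993881225585938), (327.9254150390625, 75.16670227050781), 86.04576110839844)
scene thick 611 100.73611863724861 [649.4  94.7] ((56.3594856262207, 41.75748062133789), 86.83025360107422)
scene twin 333 84.59369406244853 [641.9   5.6] ((57.344871520996094, 30.704683303833008), 86.00138092041016)
scene slim0 224 114.4339098536752 [459.5   7.4] ((24.108720779418945, 54.568702697753906), 2.231924533843994)
scene round0 122 132.24035874166606 [469. -83.] ((39.49028015136719, 26.053937911987305), 79.65560913085938)
side thick 464 100.71226018608131 [645.9  95. ] ((54.08149719238281, 43.60221481323242), 85.25372314453125)
side twin 287 84.68857301008364 [638.6   5.1] ((57.23027801513672, 32.32024002075195), 86.02726745605469)
side slim0 355 114.99875392693177 [456.4   8.2] ((24.906190872192383, 53.99510192871094), 3.124041795730591)
side round0 268 133.22394890415805 [459.1 -81.2] ((35.329410552978516, 37.88487243652344), 12.200552940368652)
```

play_rows:
  motion: [100, 0.1, 0, 0, 0, 0, 0, 100, 0.1, 0, -4, 0, 0, 0, 100, 0.1, 0, -7, 0, 0, 0, 100, 0.1, 0, -9.1, 0, 0, 0, 100, 0.1, 0, -9.1, 0, 0, 0]

```text
clock: 16.5
position: [457.9, 7.1, 85.5]
ee_rot: [0.719, -0.695, -0.001, 0.002]
contact_force: [0.5, 0.2, 1.1]
gripper_width: 85.7
```

play_rows:
  motion: [0, 0, 0, 0, 0, 0, 0, 0, 0, 0, 0, 0, 0, 0, 0, 0, 0, 0, 0, 0, 0, 0, 0, 0, 0, 0, 0, 0, 0, 0, 0, 0, 0, 0, 0]

```text
clock: 17.12
position: [458.8, 7.6, 87.9]
ee_rot: [0.719, -0.695, 0.0, -0.0]
contact_force: [-2.3, -0.5, 5.7]
gripper_width: 23.2
```

play_rows:
  motion: [0, 0, 0, 0, 0, 0, 0, 0, 0, 0, 0, 0, 0, 0]

```text
clock: 17.38
position: [458.8, 7.6, 88.0]
ee_rot: [0.719, -0.695, 0.0, -0.0]
contact_force: [-1.3, -0.9, 5.1]
gripper_width: 22.9
```

play_rows:
  motion: [0, 0, 0, 1, 0, 0, 0, 0, 0, 0, 3, 0, 0, 0, 0, 0, 0, 7, 0, 0, 0, 0, 0, 0, 11, 0, 0, 0, 0, 4, 0, 12, 0, 0, 0]

```text
clock: 18.0
position: [498.3, 7.7, 210.9]
ee_rot: [0.72, -0.694, 0.001, -0.003]
contact_force: [0.8, -0.2, -2.6]
gripper_width: 23.2
```

play_rows:
  motion: [0, 4.5, -2, 0, 0, 0, -2, 0, 9, -5, 0, 0, 0, -5.8, 0, 13.6, -9.3, 0, 0, 0, -5.8, 0, 13.6, -9.3, 0, 0, 0, -5.8, 0, 13.6, -9.3, -2, 0, 0, -5.8]

```text
clock: 18.62
position: [634.9, -85.9, 187.7]
ee_rot: [-0.683, 0.731, -0.001, 0.001]
contact_force: [-0.7, 0.4, -2.3]
gripper_width: 22.8
```

play_rows:
  motion: [0, 0, 0, -3, 0, 0, 0, 0, 0, 0, -6, 0, 0, 0, 0, 0, 0, -9, 0, 0, 0, 0, 0, 0, -9.5, 0, 0, 0, 0, 0, 0, -9.5, 0, 0, 0]

```text
clock: 19.25
position: [634.5, -85.2, 92.9]
ee_rot: [-0.683, 0.73, -0.0, 0.0]
contact_force: [0.4, -0.0, -2.1]
gripper_width: 23.0
```

```bash
python3 look.py w7
```

```text
[634.5 -85.2  92.9] [ 0.4 -0.  -2.1] 19.25 23.03987069987547
jaw yaw 176.22026435229495 tilt [ 0. -0. -1.]
rack 4193 ((630.528076171875, -143.2772216796875), (163.64190673828125, 74.3864974975586), 86.15337371826172)
```

View pics/w7.png

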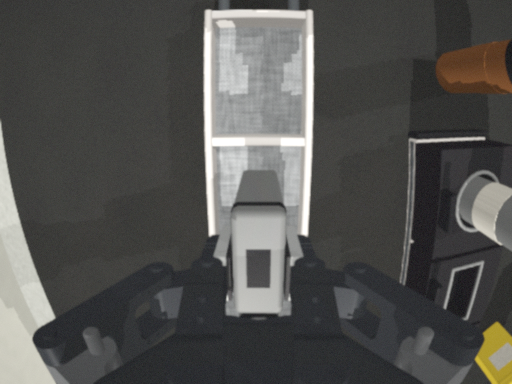

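Slim pack is centred over bay 3. Lowering from 92.9 to about 66.

play_rows:
  motion: [0, 0, 0, -1.2, 0, 0, 0, 0, 0, 0, -2.2, 0, 0, 0, 0, 0, 0, -2.4, 0, 0, 0, 0, 0, 0, -2.5, 0, 0, 0, 0, 0, 0, -2.5, 0, 0, 0]

```text
clock: 19.92
position: [634.6, -85.5, 67.3]
ee_rot: [-0.683, 0.73, -0.0, 0.0]
contact_force: [-0.0, -0.8, -1.0]
gripper_width: 23.0
```

play_rows:
  motion: [0, 0, 0, -0.1, 0, 0, 0, 0, 0, 0, -0.1, 0, 0, 0, 0, 0, 0, -0.2, 0, 0, 0, 0, 0, 0, -0.2, 0, 0, 0]

```text
clock: 20.42
position: [634.6, -85.5, 66.0]
ee_rot: [-0.683, 0.73, -0.0, 0.0]
contact_force: [-1.1, 0.5, 4.4]
gripper_width: 22.9
```

play_rows:
  motion: [100, 0, 0, 0, 0, 0, 0, 100, 0, 0, 0, 0, 0, 0, 100, 0, 0, 0, 0, 0, 0, 100, 0, 0, 4, 0, 0, 0, 100, 0, 0, 10, 0, 0, 0]

```text
clock: 21.05
position: [633.1, -85.5, 163.9]
ee_rot: [-0.683, 0.73, 0.002, -0.002]
contact_force: [1.5, -0.8, -0.3]
gripper_width: 85.2
```

play_rows:
  motion: [100, -4, 0, 3, 0, 0, 0, 100, -9, 0, 3, 0, 0, 3, 100, -14, 0.3, 3, 0, 0, 5.8, 100, -17.4, 0.3, 3, 0, 0, 5.8, 100, -17.4, 0.3, 3, 0, 0, 5.8]

```text
clock: 21.68
position: [458.3, -82.6, 195.8]
ee_rot: [0.719, -0.695, 0.0, -0.0]
contact_force: [0.1, 0.3, 0.2]
gripper_width: 85.4
```

```bash
python3 look.py w8;python3 packs.py
python3 - <<'E'
from h import *
d=np.load("w8.npy");W=wcloud(arm.camera_info("wrist"),d)
q,r=tops(W,d,133,(460,-81),45); print(len(q),r)
E
```

```text
[458.3 -82.6 195.8] [0.1 0.3 0.2] 21.675 85.44186234562602
jaw yaw 1.9873529345674967 tilt [ 0.  0. -1.]
rack 1964 ((634.5809326171875, -74.88929748535156), (299.60321044921875, 74.77325439453125), 86.2585220336914)
scene thick 609 100.78798408363114 [649.   94.4] ((54.9396858215332, 42.355499267578125), 87.39398956298828)
scene twin 337 84.62141755488202 [641.7   4. ] ((59.02333068847656, 30.354454040527344), 84.57916259765625)
scene slim 216 92.39701124660883 [636.3 -84.6] ((56.02920150756836, 23.775365829467773), 85.1087875366211)
scene round0 169 132.1470985318465 [463.  -81.8] ((35.341670989990234, 36.43997573852539), 66.929443359375)
side thick 465 100.72285247727602 [645.5  95.4] ((53.68693542480469, 44.78859329223633), 84.6251220703125)
side twin 288 84.69047087083726 [638.1   4.9] ((57.502723693847656, 33.65121078491211), 87.4499282836914)
side slim 210 92.7537897525003 [632.9 -84.5] ((53.747596740722656, 25.694589614868164), 86.0654525756836)
side round0 269 133.25621134780727 [459.9 -81.8] ((37.48920440673828, 36.75000762939453), 75.12001037597656)
2023 ((464.0775451660156, -83.38008880615234), (37.8888053894043, 37.592613220214844), 5.220785140991211)
```

View pics/w8.png

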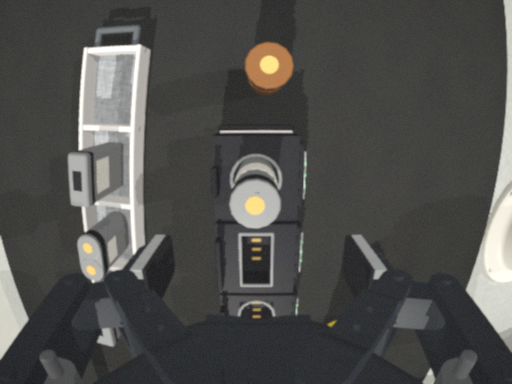

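```bash
python3 look.py w9
python3 - <<'E'
from h import *
d=np.load("w9.npy");i=arm.camera_info("wrist");W=wcloud(i,d)
q,r=tops(W,d,133,(460,-81),45); print(len(q),r)
E
```

```text
[461.4 -82.4 195.6] [-0.   0.2 -1.2] 21.825 85.16908258795772
jaw yaw 1.989201807840118 tilt [ 0. -0. -1.]
rack 1977 ((634.9010009765625, -75.18794250488281), (299.5482482910156, 74.84075927734375), 86.06929779052734)
2035 ((461.3278503417969, -83.20576477050781), (38.0108757019043, 37.49083709716797), 44.982147216796875)
```

play_rows:
  motion: [100, 0, 0, -3, 0, 0, 0, 100, 0, 0, -6, 0, 0, 0, 100, 0, 0, -8.5, 0, 0, 0, 100, 0, 0, -9.4, 0, 0, 0, 100, 0, 0, -9.4, 0, 0, 0]

```text
clock: 22.5
position: [460.9, -82.5, 100.8]
ee_rot: [0.719, -0.695, -0.0, 0.001]
contact_force: [-0.8, 0.1, -0.4]
gripper_width: 85.4
```

play_rows:
  motion: [0, 0, 0, 0, 0, 0, 0, 0, 0, 0, 0, 0, 0, 0, 0, 0, 0, 0, 0, 0, 0, 0, 0, 0, 0, 0, 0, 0, 0, 0, 0, 0, 0, 0, 0]

```text
clock: 23.12
position: [461.2, -82.5, 102.2]
ee_rot: [0.719, -0.695, 0.001, -0.001]
contact_force: [-0.7, 0.5, 5.0]
gripper_width: 36.6
```

play_rows:
  motion: [0, 0, 0, 0, 0, 0, 0, 0, 0, 0, 0, 0, 0, 0]

```text
clock: 23.38
position: [461.1, -82.5, 102.2]
ee_rot: [0.719, -0.695, 0.001, -0.001]
contact_force: [0.0, -0.4, 6.4]
gripper_width: 36.5
```

play_rows:
  motion: [0, 0, 0, 1, 0, 0, 0, 0, 0, 0, 3, 0, 0, 0, 0, 0, 0, 7, 0, 0, 0, 0, 0, 0, 11, 0, 0, 0, 0, 4, 0, 11, 0, 0, 0]

```text
clock: 24.0
position: [500.7, -82.4, 215.4]
ee_rot: [0.719, -0.695, 0.002, -0.003]
contact_force: [0.3, -0.1, -2.2]
gripper_width: 36.9
```

play_rows:
  motion: [0, 4, -2, 0, 0, 0, -2, 0, 8, -5, 0, 0, 0, -5.8, 0, 12.7, -9.3, 0, 0, 0, -5.8, 0, 12.7, -9.3, 0, 0, 0, -5.8, 0, 12.7, -9.3, -2, 0, 0, -5.8]

```text
clock: 24.62
position: [627.8, -176.0, 191.3]
ee_rot: [-0.683, 0.731, -0.0, 0.0]
contact_force: [0.8, 0.0, -3.2]
gripper_width: 36.6
```

play_rows:
  motion: [0, 0, 0, -3, 0, 0, 0, 0, 0, 0, -6, 0, 0, 0, 0, 0, 0, -8.5, 0, 0, 0, 0, 0, 0, -8.5, 0, 0, 0, 0, 0, 0, -8.5, 0, 0, 0]

```text
clock: 25.25
position: [627.9, -175.4, 107.4]
ee_rot: [-0.683, 0.73, -0.001, 0.0]
contact_force: [-0.7, -0.4, -1.3]
gripper_width: 36.6
```

```bash
python3 look.py w10
```

```text
[ 627.9 -175.4  107.4] [-0.7 -0.4 -1.3] 25.25 36.64927802550297
jaw yaw 176.21133752902784 tilt [ 0. -0. -1.]
rack 1940 ((630.4632568359375, -143.82199096679688), (161.4101104736328, 74.24798583984375), 86.18453979492188)
```

View pics/w10.png

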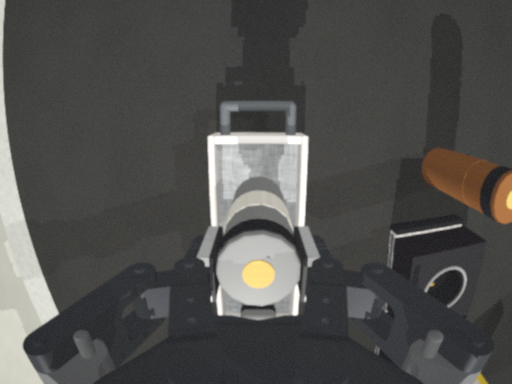

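The round pack is centred over bay 4. Lowering from 107.4 to about 80.

play_rows:
  motion: [0, 0, 0, -1.2, 0, 0, 0, 0, 0, 0, -2.2, 0, 0, 0, 0, 0, 0, -2.5, 0, 0, 0, 0, 0, 0, -2.6, 0, 0, 0, 0, 0, 0, -2.6, 0, 0, 0]

```text
clock: 25.92
position: [627.7, -175.5, 80.3]
ee_rot: [-0.683, 0.73, -0.0, 0.0]
contact_force: [-0.5, -1.5, -1.1]
gripper_width: 36.2
```

play_rows:
  motion: [0, 0, 0, -0.1, 0, 0, 0, 0, 0, 0, -0.1, 0, 0, 0, 0, 0, 0, -0.2, 0, 0, 0, 0, 0, 0, -0.2, 0, 0, 0]

```text
clock: 26.42
position: [627.8, -175.6, 80.2]
ee_rot: [-0.683, 0.73, -0.001, 0.0]
contact_force: [-2.9, 1.4, 8.6]
gripper_width: 36.5
```

play_rows:
  motion: [100, 0, 0, 0, 0, 0, 0, 100, 0, 0, 0, 0, 0, 0, 100, 0, 0, 0, 0, 0, 0, 100, 0, 0, 3, 0, 0, 0, 100, 0, 0, 8, 0, 0, 0]

```text
clock: 27.05
position: [626.2, -175.3, 156.5]
ee_rot: [-0.683, 0.73, 0.002, -0.002]
contact_force: [0.9, 0.2, 0.5]
gripper_width: 85.6
```

play_rows:
  motion: [100, 0, 0, 5, 0, 0, 0, 100, 0, 0, 10, 0, 0, 0, 100, -4, 0, 10, 0, 0, 0, 100, -8, 0, 10, 0, 0, 0, 100, -8, 0, 10, 0, 0, 0]

```text
clock: 27.68
position: [545.3, -175.6, 258.9]
ee_rot: [-0.683, 0.73, -0.0, 0.0]
contact_force: [0.1, -0.4, 0.8]
gripper_width: 85.4
```

```bash
python3 packs.py; python3 look.py w11; ls -t pics|head -3
```

```text
scene thick 612 100.606619941062 [649.1  93.9] ((55.55384063720703, 41.87749481201172), 87.04876708984375)
scene twin 335 84.50678542779067 [641.5   4.3] ((59.12445831298828, 30.734100341796875), 84.83087921142578)
scene slim 215 92.37214902461292 [636.1 -84.5] ((54.005462646484375, 23.54680824279785), 85.88373565673828)
scene round 169 110.1147562263877 [ 630.7 -174.5] ((35.936031341552734, 37.243350982666016), 83.91285705566406)
side thick 465 100.73538185930305 [645.7  94.8] ((53.96807861328125, 42.647850036621094), 86.37979888916016)
side twin 287 84.79824141691158 [639.    5.6] ((57.535919189453125, 31.709867477416992), 86.21429443359375)
side slim 208 92.81957269389866 [632.6 -84.3] ((53.6850471496582, 25.571855545043945), 87.48164367675781)
side round 166 110.88435682645786 [ 626.2 -174.7] ((37.139678955078125, 36.237403869628906), 22.741588592529297)
[ 547.8 -175.6  258.6] [ 0.   0.3 -0.6] 27.775 85.88292767002969
jaw yaw 176.18469299219052 tilt [ 0. -0. -1.]
rack 1876 ((631.8064575195312, -156.84384155273438), (477.5150146484375, 85.98018646240234), 88.04042053222656)
w11.png
side_27.8.png
scene_27.7.png
```

View pics/scene_27.7.png

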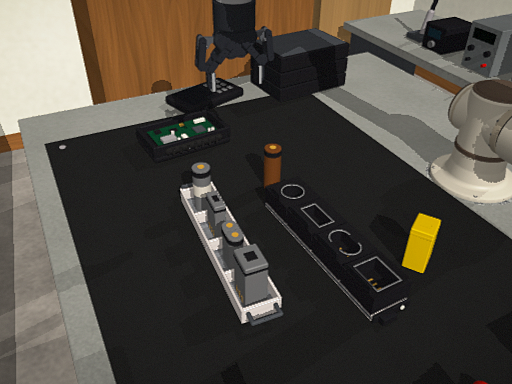

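View pics/side_27.8.png

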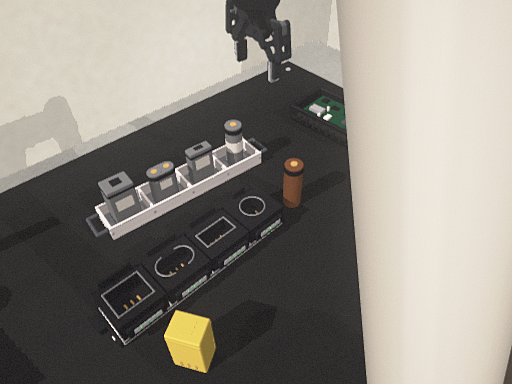

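All four packs stand upright in the rack: scene pixels (252,270) thick, (231,235) twin, (215,205) slim and (201,178) round. The chargers are empty, and the look-alikes and instrument are where they were.

```bash
python3 -c "
from bench import arm
print(arm.job_done())"
```

```text
the job is handed in; nothing more can be done
None
```

All four battery packs are standing upright in the rack, one to a bay. From left to right they are thick, twin, slim and round, the same order as on the chargers. I handed the job in at about 28 s, with the gripper open and well clear of everything.

- **Placing:** I lowered each pack until I felt light contact with the bay floor (about 3–9 N), then released it.
- **Final check:** both fixed cameras show all four packs upright near their bay centres. Their top heights match standing on the bay floor to within about 2 mm.
- **Left alone:** I did not touch the brown stick, the yellow block or the instrument. In the last pictures they look unmoved, but I only compared by eye.
- **Disagreement:** the scene and side cameras differed by about 3–4 mm in x throughout. That is within the slack in the bays, so I worked between their readings and the wrist camera's.

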